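Charge the wall-hung spray canister

ROBOT

A 7-joint arm with a two-finger parallel gripper is mounted at the origin on the work surface. World frame = base frame: x ahead of the robot, y to its left, z up, the work surface at z = 0. Lengths are in m, angles in rad, forces in N, time in s.
With the tool pointing down it reaches from about 0.4 to 0.85 m from the base axis. Payload 10.4 kg.
Tool frame: the origin (TCP) lies at the very end of the fingers, on their centre line; the grasp point (between the pads) lies 19 mm behind it; z points along the fingers, y is the direction in which the jaws open and shut (so a half turn about z gives the same grasp; the last joint's range is limited). The gripper opens to 85 mm and grips with 20 to 120 N. Pads are 22 mm wide; open, the fingers measure 114 mm over their backs; the gripper's body (76 mm by 85 mm) begins 54 mm behind the grasp point. The pads swing forward as they close: fully open they stand 13 mm farther back than shut.
Start: joints at [1.249, 0.332, -0.065, 1.46, 0.022, 1.35, -0.088], TCP at [0.184, -0.597, 0.211] pointing down, gripper open.
Joint ranges: [-2.6, 2.6], [-0.5, 2.12], [-1.47, 1.34], [0.16, 2.42], [-1.27, 4.41], [0.06, 2.06], [-2.6, 2.6]. Speed limits (rad/s): [2.22, 2.22, 2.79, 2.79, 3.14, 3.14, 3.14].

INTERFACE

Orientations are given as a unit quaternion [x, y, z, w].
In Python, from workcell import get_obs, camera, camera_info, hand_in gives the robot as it stands.
- The arm moves only by the tool move_arm, never from a script. Its argument "moves" is a list of rows, each a list of 3 entries, a list of its own where there are three numbers: the shift along the tool's x, y, z in units of 25 mm (1.0 is 25 mm), then the turn, a rotation vector about the tool's x, y, z in degrees, then the opening, from 0 (shut) to 1 (fully open). A call has 1 to 5 rows; each row shifts and turns the commanded pose from where the row before left it, along the tool's axes as they then stand; what a row does not reach is not made up. A row lasts 1/8 s, in which the tool goes at most 62.5 mm and 10.7 degrees, less where a joint would pass 70% of its speed; a pose out of reach is approached as far as the arm can. A call is refused whole if a number of a shift passes 1 or a number of a turn 10.7, either way. A call with a gripper value outside its range is refused whole. The fingers move at their own pace and stop on an object; "squeeze" is the grip in N (left out, the last holds). Time passes only in rows, so rows that do not move let the fingers close. It gives the time, the measured TCP pose, the force and the opening at its end, in the units of the state.
- get_obs(): the state, without advancing time (a new reading comes with each control period).
- camera(name): name is "scene" or "side" or "wrist"; returns the picture (384x512x3 uint8, red, green, blue); there is no depth.
- camera_info(name): a dict with "fx", "fy", "cx", "cy" (pixels), "origin" and "rotation" of the camera in the world. Camera axes: x right, y down, z forward; pixel columns grow to the right and rows downward; lengths in m; the calibration is good to about 2 mm. A picture is of the moment at which its call begins: read the wrist's pose just before it. camera_info takes no time and is no camera call; for the wrist camera it gives the pose at the moment of the call.
- hand_in(): hands the job in, once; it reports no verdict.
The state is a dict: "clock": time; "joint_pos": joint angles; "joint_velocities": joint speeds; "tau": joint torques, N m; "position": TCP position; "ee_rot": TCP orientation; "ft_force": force on the tool from outside, world axes, zero at the start; "torque": the same for the moment, N m; "grip_width": opening from 0.0 (shut) to 1.0 (fully open).
Only numpy, scipy, OpenCV 4.12 (cv2) and the standard library are available. Lean on these libraries where they do the work, as an engineer would, in place of code of your own. Each camera call takes 0.05 s, during which the arm holds its last target. There are 200 camera calls.

TASK

Take the refillable spray canister off its studs on the upright panel (raise it until the studs stand in the wide ends of its keyholes, then draw it away), stand it on the bench and let go of it. Take it again front to back, press it upright and centrally down onto the sprung charging pad between the two guide bars, its back plate lying across the open front or rear of the guides, until the pad is fully home, and keep it there for a full second without ramming it. Then stand it upright on the rubber mat and let go; never lay the canister over, and leave the clamp, the file and the tin where they are.

Things in the scene. Friction and masses are not known exactly. Their poses are not given: they have to be found in the camera images.
- canister: Square-edged aluminium spray canister, 50 mm (own x) by 60 mm (y) by 140 mm tall, 0.35 to 0.65 kg. Origin: centre of its underside, z up. A steel plate, 128 mm wide (y) by 4 mm, is fixed on its back (x = 25 to 29 mm) from z = 64 to 130 mm: 54 mm thick front to back in all. It starts hanging on the panel's studs, underside 75 mm above the bench, leaning up to 0.03 rad.
- keyholes (a point): Point midway between the keyholes of the canister's back plate, level with their closed tops (canister x = 27, z = 122 mm). In each ear, 47 mm to either side (y), is a keyhole: a slot 11 mm wide running 24 mm down from here, then a 26 mm square hole below it (24 to 50 mm down). Hanging, the studs' shanks touch the slots' tops.
- panel: Fixed upright plywood panel, 240 mm wide (y), 210 mm high, 18 mm thick, with a foot behind it. Origin: bottom middle of its front face; its front looks along its own -x, z up. The canister hangs on it back to panel, axes along the panel's, plate touching or within 2 mm of the face (canister origin about 30 mm in front).
- studs (a point): Point midway between the panel's two studs, on its front face, 193 mm above the bench. Studs stand 47 mm to either side (y): shank 8 mm thick, 6 mm long, then head 17 mm across, 5 mm thick, ending 11 mm off the face. With the canister raised 33 mm (29 to 37) from hanging, the heads pass the square holes as it is drawn straight off along panel -x; 25 mm clears them.
- station: Fixed charging station: steel base 150 (x) by 170 (y) by 18 mm, origin at its underside's centre on the bench, z up. Over the origin is the round sprung pad, 54 mm across: the canister's underside is set centrally on it. The unpressed pad's top is 35 to 45 mm above the bench: its sleeve is set by an adjuster, differently each time and not reported.
- guides (a point): Point midway between the tops of the station's two upright guide bars, 160 mm above the bench, over the pad. Bars: 28 mm deep (x = -14 to 14), 6 mm thick, at y = 38 to 44 mm on either side. The 60 mm canister goes between with 8 mm spare each side (no room for fingers), its x along or against station x, the plate's ears before or behind the bars; front (-x) and rear are open.
- pad (a joint): Travel of the sprung pad in m, relative to its sleeve: 0 unpressed, 0.012 fully home on a hard stop. The spring begins to yield at 9 N and takes 18 N to be fully home, more than the canister's weight; then the force rises steeply. Over 60 N on the station is ramming. It springs back when freed.
- mat: Fixed black rubber mat, 150 by 150 mm, 6 mm thick. Origin: centre of its underside, on the bench (top at z = 6 mm).
- bar_clamp: Bystander: steel bar clamp with a red handle, about 310 mm long, lying on the bench; origin near the bar's middle.
- file: Bystander: file with a wooden handle, 300 mm long, lying on the bench; origin near its middle.
- tin: Bystander: empty steel cup 70 mm across and 80 mm high, standing on the bench; origin at its underside.
Not all that is in view belongs to the job. What is meant by the canister is not blue, and is the smaller of those in its own colour.

How it is judged:
On the way, in this order (a step that is already met when the one before it is completed fails the run):
1. the canister is off its studs, clear of the panel (x of canister in the frame of panel below -0.05 m), for 0.1 s.
2. the canister stands upright on the bench or mat, let go (contact force between the fingers and canister below 0.1 N and angle between canister's own z axis and vertical below 0.1 rad and height (world z) of canister below 0.012 m and linear speed of canister below 0.03 m/s), for 0.2 s.
3. the held canister presses the pad fully home, upright and square between the guides (value of joint pad above 0.0108 m and contact force between canister and station above 12 N and horizontal distance between canister and station below 0.018 m and angle between canister's own z axis and vertical below 0.1 rad and angle between the x axis of canister and the x axis of station, either way round below 0.2 rad and contact force between the fingers and canister above 1 N), for 0.6 s.
At the end, for the whole second after the job is handed in: The canister stands upright (within 0.06 rad), released and at rest on the rubber mat, its centre within 55 mm of the mat's centre, and the pad has sprung back (under 2 mm of travel) (horizontal distance between canister and mat below 0.055 m and height (world z) of canister between 0.003 and 0.012 m and angle between canister's own z axis and vertical below 0.06 rad and linear speed of canister below 0.02 m/s and contact force between anything else and canister above 1 N and contact force between the fingers and canister below 0.1 N and value of joint pad below 0.002 m); the robot touches nothing.
It fails at once if the canister presses on the station with more than 60 N (contact force between canister and station above 60 N).
It fails at once if the canister is laid over (tilted more than 0.6 rad) (angle between canister's own z axis and vertical above 0.6 rad).
It fails at once if the clamp, the file or the tin is moved more than 30 mm (distance of any of bar_clamp, file, tin from where it was at the start of the episode above 0.03 m).
It also fails if it takes over 64 s, if anything falls off the work surface, if the arm or the gripper's body presses on something with over 40 N, if the wrist force passes 120 N, or if a joint passes its speed limit or range.

## Working session

There is one attempt and no reset: what is moved stays moved. The work goes in short steps, Python scripts to look and compute and a tool call to move; the robot and the scene stay as the last step left them, time stands still between calls to the robot, and variables do not carry over. Pictures are saved under pics/ and viewed, about 8 in all and at most 12, crops included, and the job is handed in when it is done.

Besides the shell and the picture viewer there is one more tool, called by a JSON object that holds its "fn" and its "kwargs", one argument or row to a line. move_arm: Moves the arm, as the interface text tells. Its arguments: {"type":"object","properties":{"moves":{"type":"array","items":{"type":"array"}},"squeeze":{"type":"number"}},"required":["moves"]}

```bash
ls; mkdir -p pics
python3 - <<'E'
from workcell import *
import cv2
print({k:(v if not hasattr(v,'round') else v) for k,v in get_obs().items()})
for n in ("scene","side"):
    cv2.imwrite(f"pics/{n}0.png",cv2.resize(camera(n)[:,:,::-1],None,fx=1.5,fy=1.5,interpolation=cv2.INTER_CUBIC))
    i=camera_info(n);print(n,i)
E
```

```text
pics
{'clock': 0.0, 'joint_pos': array([ 1.2494258 ,  0.33286881, -0.06470463,  1.46091268,  0.0216077 ,
        1.34989844, -0.08852779]), 'joint_velocities': array([ 1.88619318e-03,  3.96488216e-04,  3.05765555e-04, -1.33680588e-05,
       -2.09047696e-03,  1.31310650e-03, -3.10739983e-04]), 'tau': array([-5.98328256e-05, -6.25445509e+01,  4.90344618e-02, -3.91609025e+01,
        1.61334575e-02,  9.85086313e-03,  1.35335557e-05]), 'position': array([ 0.1838451 , -0.59693976,  0.20973155]), 'ee_rot': array([ 9.88862616e-01,  1.48829573e-01, -1.37868083e-04, -6.81931714e-04]), 'ft_force': array([-0.74111967,  0.30065106,  0.30314994]), 'torque': array([0.01676497, 0.00270882, 0.03858056]), 'grip_width': 0.995887263098935}
scene {'fx': 492.09878298839385, 'fy': 492.09878298839385, 'cx': 257.38191048561663, 'cy': 197.37636345610082, 'origin': array([1.47440204, 0.09098732, 1.48400968]), 'rotation': array([ 0.64204537,  0.69710149, -0.2335762 , -0.21741531])}
side {'fx': 486.98583599469845, 'fy': 486.98583599469845, 'cx': 255.22835055166092, 'cy': 195.39369200608022, 'origin': array([0.24140177, 1.10937108, 0.82126194]), 'rotation': array([-0.09084957,  0.86999941, -0.48134738,  0.05614344])}
```

View pics/scene0.png

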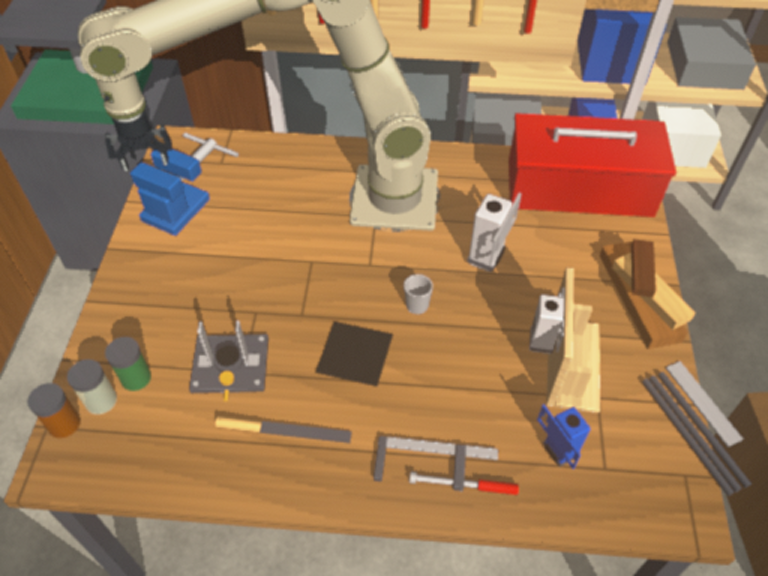

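View pics/side0.png

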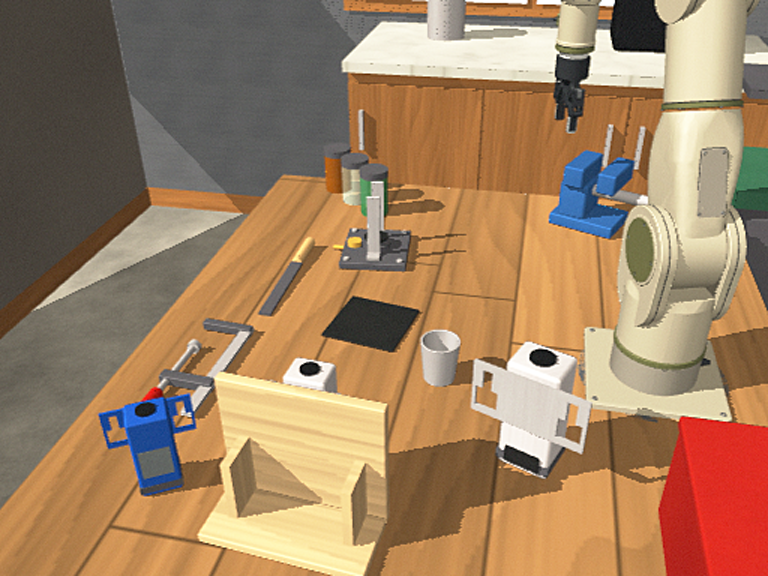

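Candidates for the canister: white on panel (scene 548,322), a bigger white one standing (490,230), and a blue one standing (565,437). The description (not blue, the smaller of its own colour, hanging) picks the white one on the panel. The station is at (230,362) and the mat at (355,353).

```bash
cat > h.py <<'E'
from workcell import *
import cv2, numpy as np
from scipy.spatial.transform import Rotation as R
def cast(name,px,z,info=None):
    i=info or camera_info(name); px=np.atleast_2d(px).astype(float)
    d=np.c_[(px[:,0]-i['cx'])/i['fx'],(px[:,1]-i['cy'])/i['fy'],np.ones(len(px))]
    d=R.from_quat(i['rotation']).apply(d); o=np.array(i['origin'])
    return o+d*((z-o[2])/d[:,2])[:,None]
def proj(name,P,info=None):
    i=info or camera_info(name)
    c=R.from_quat(i['rotation']).inv().apply(np.atleast_2d(P)-i['origin'])
    return np.c_[c[:,0]/c[:,2]*i['fx']+i['cx'],c[:,1]/c[:,2]*i['fy']+i['cy']]
E
python3 - <<'E'
from h import *
im=camera("scene")[:,:,::-1]; s=camera("side")[:,:,::-1]
print("cantop",cast("scene",[366,202],.215),"panel ends",cast("scene",[[380,179],[370,270]],.1))
hsv=cv2.cvtColor(im,cv2.COLOR_BGR2HSV)
m=(im.max(2)<75).astype(np.uint8); m[:, :205]=0; m[:,270:]=0; m[:205]=0; m[265:]=0
c=max(cv2.findContours(m,0,2)[0],key=cv2.contourArea)
q=cv2.boxPoints(cv2.minAreaRect(c)); a=cv2.approxPolyDP(c,4,True)[:,0]
M=cast("scene",a,.006); print("mat",a.tolist(),M.round(3).tolist(),M.mean(0))
print("station px",cast("scene",[[195/1.5,336/1.5],[267/1.5,333/1.5],[267/1.5,390/1.5],[191/1.5,392/1.5]],.018).round(3))
f=lambda a,x,y,w,h,k:cv2.resize(a[y:y+h,x:x+w],None,fx=k,fy=k,interpolation=cv2.INTER_CUBIC)
A=f(im,335,170,80,110,5); B=f(im,120,190,64,88,6.25)
cv2.imwrite("pics/crop1.png",np.hstack([A,B]))
E
```

```text
cantop [[0.50287034 0.36677829 0.215     ]] panel ends [[0.3054146  0.44801833 0.1       ]
 [0.68536046 0.39040143 0.1       ]]
mat [[222, 221], [212, 246], [233, 246], [228, 250], [226, 243], [232, 242], [219, 242], [222, 237], [216, 235], [222, 232], [225, 240], [235, 240], [238, 252], [247, 254], [253, 243], [240, 232], [251, 229], [246, 232], [238, 225], [245, 221], [229, 219], [235, 226], [231, 236], [230, 224]] [[0.473, -0.115, 0.006], [0.582, -0.137, 0.006], [0.576, -0.063, 0.006], [0.593, -0.079, 0.006], [0.566, -0.089, 0.006], [0.56, -0.068, 0.006], [0.563, -0.114, 0.006], [0.542, -0.106, 0.006], [0.535, -0.129, 0.006], [0.521, -0.109, 0.006], [0.553, -0.094, 0.006], [0.551, -0.059, 0.006], [0.599, -0.043, 0.006], [0.604, -0.011, 0.006], [0.558, 0.006, 0.006], [0.515, -0.045, 0.006], [0.499, -0.007, 0.006], [0.514, -0.023, 0.006], [0.486, -0.055, 0.006], [0.466, -0.031, 0.006], [0.463, -0.09, 0.006], [0.491, -0.065, 0.006], [0.535, -0.075, 0.006], [0.484, -0.084, 0.006]] [ 0.5345374  -0.07023916  0.006     ]
station px [[ 0.522 -0.441  0.018]
 [ 0.499 -0.27   0.018]
 [ 0.654 -0.243  0.018]
 [ 0.673 -0.413  0.018]]
```

View pics/crop1.png

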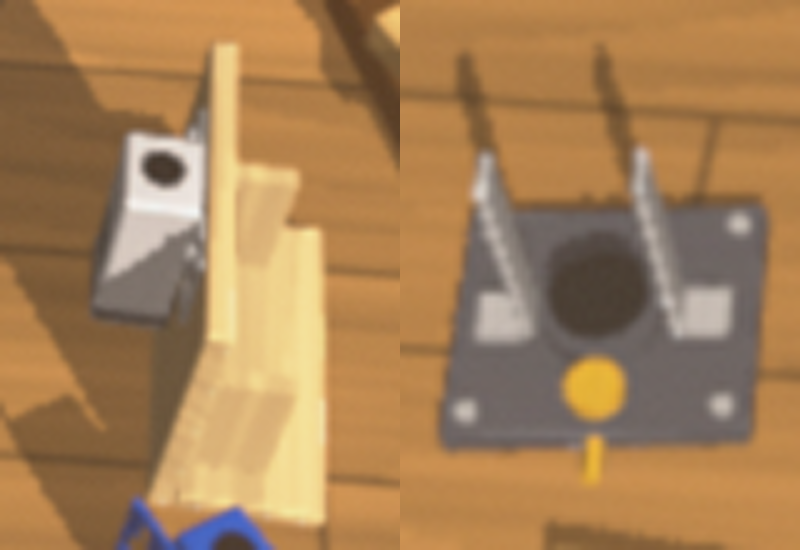

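The crop confirms it: a small white canister with a black-centred top, plate behind, hanging on the panel. Its top corners are at crop (130,133), (205,138), (203,212) and (127,205).

Run:
```python
from h import *
c=np.array
P=cast("scene",c([[213,45],[207,340],[235,340],[238,45]])/5+[335,170],.21);print("panel",P.round(4).tolist())
t=cast("scene",c([[130,133],[205,138],[203,212],[127,205]])/5+[335,170],.215);print("cantop",t.round(4).tolist(),t.mean(0))
s=cast("scene",(c([[475,205],[768,205],[750,440],[440,443]])-[400,0])/6.25+[120,190],.018);print("station",s.round(4).tolist(),s.mean(0))
g=cast("scene",(c([[487,152],[476,205],[643,150],[630,200]])-[400,0])/6.25+[120,190],.16);print("guide",g.round(4).tolist())
m=cast("scene",c([[342,322],[392,333],[375,385],[316,372]])/1.5,.006);print("mat",m.round(3).tolist(),m.mean(0))
def ya(v):return np.degrees(np.arctan2(v[1],v[0]))
print(ya(P[1]-P[0]),ya(P[2]-P[3]),ya(t[3]-t[0]),ya(t[2]-t[1]),ya(s[3]-s[0]),ya(s[2]-s[1]),ya(s[1]-s[0]),ya(s[2]-s[3]))
o=get_obs();i=camera_info("wrist");r=R.from_quat(o['ee_rot'])
print(r.as_matrix().round(3),r.inv().apply(i['origin']-o['position']),(r.inv()*R.from_quat(i['rotation'])).as_matrix().round(3),i['fx'])
```

```text
panel [[0.399, 0.4116, 0.21], [0.6349, 0.3925, 0.21], [0.6335, 0.4096, 0.21], [0.3976, 0.4283, 0.21]]
cantop [[0.4822, 0.3517, 0.215], [0.4823, 0.4, 0.215], [0.5417, 0.395, 0.215], [0.5403, 0.3472, 0.215]] [0.51161017 0.37347989 0.215     ]
station [[0.5163, -0.4346, 0.018], [0.5023, -0.2667, 0.018], [0.6561, -0.249, 0.018], [0.672, -0.4168, 0.018]] [ 0.58665552 -0.34179197  0.018     ]
guide [[0.5754, -0.3853, 0.16], [0.609, -0.3832, 0.16], [0.5673, -0.3038, 0.16], [0.5993, -0.3041, 0.16]]
mat [[0.444, -0.096, 0.006], [0.466, 0.028, 0.006], [0.614, 0.0, 0.006], [0.59, -0.14, 0.006]] [ 0.52838977 -0.05202003  0.006     ]
-4.643843622568407 -4.548016287825898 -4.475188570219417 -4.857173411034913 6.501134635667712 6.541576532046641 94.77144249331417 95.38773366834582
[[ 0.956  0.294 -0.   ]
 [ 0.294 -0.956  0.001]
 [-0.    -0.001 -1.   ]] [ 0.07263709 -0.0003004  -0.16384565] [[ 0.    -0.959 -0.284]
 [ 1.     0.    -0.   ]
 [ 0.    -0.284  0.959]] 296.29365608294006
```

```bash
cat >> h.py <<'E'
def plan(wps,op,step=.024):
    """wps: (x,y,z,yaw_deg of tool x, tool down). prints rows in tool units"""
    o=get_obs(); p=np.array(o['position']); r=R.from_quat(o['ee_rot']); rows=[]
    for w in wps:
        tgt=R.from_euler('z',w[3],degrees=True)*R.from_matrix(np.diag([1.,-1,-1]))
        rv=(r.inv()*tgt).as_rotvec(degrees=True); d=np.array(w[:3])-p
        for n in range(1,80):
            loc=[(r*R.from_rotvec(rv*k/n,degrees=True)).inv().apply(d/n) for k in range(n)]
            if np.abs(loc).max()<=step and np.abs(rv/n).max()<=10: break
        rows+=[[(l/.025).round(2).tolist(),(rv/n).round(1).tolist(),op] for l in loc]
        p=np.array(w[:3]); r=tgt
    for k in range(0,len(rows),5): print(str(rows[k:k+5]).replace(' ',''))
def st():
    o=get_obs(); m=R.from_quat(o['ee_rot']).as_matrix()
    print('t',round(o['clock'],2),'p',o['position'].round(4),'yaw',np.degrees(np.arctan2(m[1,0],m[0,0])).round(2),'z',m[:,2].round(3),'F',o['ft_force'].round(1),'g',round(o['grip_width'],3))
E
python3 -c "
from h import *
plan([(.36,-.38,.29,30),(.48,-.1,.31,60),(.513,.345,.31,85.4)],1)"
```

```text
[[[0.84,-0.57,-0.29],[-0.0,-0.0,-1.2],1],[[0.86,-0.55,-0.29],[-0.0,-0.0,-1.2],1],[[0.87,-0.53,-0.29],[-0.0,-0.0,-1.2],1],[[0.88,-0.51,-0.29],[-0.0,-0.0,-1.2],1],[[0.89,-0.5,-0.29],[-0.0,-0.0,-1.2],1]]
[[[0.9,-0.48,-0.29],[-0.0,-0.0,-1.2],1],[[0.91,-0.46,-0.29],[-0.0,-0.0,-1.2],1],[[0.92,-0.44,-0.29],[-0.0,-0.0,-1.2],1],[[0.93,-0.42,-0.29],[-0.0,-0.0,-1.2],1],[[0.93,-0.4,-0.29],[-0.0,-0.0,-1.2],1]]
[[[0.94,-0.38,-0.29],[-0.0,-0.0,-1.2],1],[[0.75,-0.56,-0.06],[0.0,0.0,-2.3],1],[[0.77,-0.53,-0.06],[0.0,0.0,-2.3],1],[[0.79,-0.5,-0.06],[0.0,0.0,-2.3],1],[[0.81,-0.47,-0.06],[0.0,0.0,-2.3],1]]
[[[0.83,-0.43,-0.06],[0.0,0.0,-2.3],1],[[0.85,-0.4,-0.06],[0.0,0.0,-2.3],1],[[0.86,-0.37,-0.06],[0.0,0.0,-2.3],1],[[0.88,-0.33,-0.06],[0.0,0.0,-2.3],1],[[0.89,-0.29,-0.06],[0.0,0.0,-2.3],1]]
[[[0.9,-0.26,-0.06],[0.0,0.0,-2.3],1],[[0.91,-0.22,-0.06],[0.0,0.0,-2.3],1],[[0.92,-0.19,-0.06],[0.0,0.0,-2.3],1],[[0.93,-0.15,-0.06],[0.0,0.0,-2.3],1],[[0.85,-0.41,0.0],[0.0,0.0,-1.3],1]]
[[[0.86,-0.39,0.0],[0.0,0.0,-1.3],1],[[0.86,-0.37,0.0],[0.0,0.0,-1.3],1],[[0.87,-0.35,0.0],[0.0,0.0,-1.3],1],[[0.88,-0.33,0.0],[0.0,0.0,-1.3],1],[[0.89,-0.31,0.0],[0.0,0.0,-1.3],1]]
[[[0.89,-0.29,0.0],[0.0,0.0,-1.3],1],[[0.9,-0.27,0.0],[0.0,0.0,-1.3],1],[[0.91,-0.24,0.0],[0.0,0.0,-1.3],1],[[0.91,-0.22,0.0],[0.0,0.0,-1.3],1],[[0.92,-0.2,0.0],[0.0,0.0,-1.3],1]]
[[[0.92,-0.18,0.0],[0.0,0.0,-1.3],1],[[0.93,-0.16,0.0],[0.0,0.0,-1.3],1],[[0.93,-0.14,0.0],[0.0,0.0,-1.3],1],[[0.93,-0.12,0.0],[0.0,0.0,-1.3],1],[[0.93,-0.09,0.0],[0.0,0.0,-1.3],1]]
[[[0.94,-0.07,0.0],[0.0,0.0,-1.3],1],[[0.94,-0.05,0.0],[0.0,0.0,-1.3],1],[[0.94,-0.03,0.0],[0.0,0.0,-1.3],1]]
```

{"fn": "move_arm", "kwargs": {
  "moves": [
    [[0.85,-0.57,-0.3],[0,0,-1.2],1],
    [[0.85,-0.55,-0.3],[0,0,-1.2],1],
    [[0.87,-0.53,-0.3],[0,0,-1.2],1],
    [[0.88,-0.51,-0.3],[0,0,-1.2],1],
    [[0.9,-0.5,-0.3],[0,0,-1.2],1]
  ]
}}

```text
clock: 0.82
position: [0.2656, -0.4967, 0.2488]
ee_rot: [0.98, 0.201, 0.0, 0.0]
ft_force: [-0.8, 1.0, -0.3]
grip_width: 1.0
```

{"fn": "move_arm", "kwargs": {
  "moves": [
    [[0.9,-0.48,-0.3],[0,0,-1.2],1],
    [[0.91,-0.46,-0.3],[0,0,-1.2],1],
    [[0.92,-0.44,-0.3],[0,0,-1.2],1],
    [[0.93,-0.42,-0.3],[0,0,-1.2],1],
    [[0.93,-0.4,-0.3],[0,0,-1.2],1]
  ]
}}

```text
clock: 1.45
position: [0.3453, -0.3978, 0.286]
ee_rot: [0.968, 0.252, 0.0, 0.0]
ft_force: [0.2, 0.3, 0.1]
grip_width: 0.999
```

{"fn": "move_arm", "kwargs": {
  "moves": [
    [[0.94,-0.38,-0.3],[0,0,-1.2],1],
    [[0.75,-0.56,-0.05],[0,0,-2.3],1],
    [[0.77,-0.53,-0.05],[0,0,-2.3],1],
    [[0.8,-0.5,-0.05],[0,0,-2.3],1],
    [[0.8,-0.47,-0.05],[0,0,-2.3],1]
  ]
}}

```text
clock: 2.08
position: [0.3968, -0.2917, 0.298]
ee_rot: [0.941, 0.339, -0.0, 0.0]
ft_force: [-0.3, -0.1, -0.4]
grip_width: 0.997
```

{"fn": "move_arm", "kwargs": {
  "moves": [
    [[0.83,-0.43,-0.05],[0,0,-2.3],1],
    [[0.85,-0.4,-0.05],[0,0,-2.3],1],
    [[0.86,-0.37,-0.05],[0,0,-2.3],1],
    [[0.88,-0.33,-0.05],[0,0,-2.3],1],
    [[0.9,-0.3,-0.05],[0,0,-2.3],1]
  ]
}}

```text
clock: 2.7
position: [0.4427, -0.1835, 0.3044]
ee_rot: [0.902, 0.432, 0.0, 0.0]
ft_force: [-0.2, -0.4, 0.3]
grip_width: 0.999
```

{"fn": "move_arm", "kwargs": {
  "moves": [
    [[0.9,-0.26,-0.05],[0,0,-2.3],1],
    [[0.9,-0.22,-0.05],[0,0,-2.3],1],
    [[0.92,-0.2,-0.05],[0,0,-2.3],1],
    [[0.93,-0.15,-0.05],[0,0,-2.3],1],
    [[0.85,-0.4,0],[0,0,-1.3],1]
  ]
}}

```text
clock: 3.32
position: [0.4806, -0.0736, 0.3092]
ee_rot: [0.859, 0.512, 0.0, -0.0]
ft_force: [0.3, 0.0, 0.1]
grip_width: 1.001
```

{"fn": "move_arm", "kwargs": {
  "moves": [
    [[0.86,-0.4,0],[0,0,-1.3],1],
    [[0.86,-0.37,0],[0,0,-1.3],1],
    [[0.87,-0.35,0],[0,0,-1.3],1],
    [[0.88,-0.33,0],[0,0,-1.3],1],
    [[0.9,-0.3,0],[0,0,-1.3],1]
  ]
}}

```text
clock: 3.95
position: [0.4885, 0.0439, 0.3093]
ee_rot: [0.829, 0.56, 0.0, 0.0]
ft_force: [0.3, -0.3, 0.7]
grip_width: 1.002
```

{"fn": "move_arm", "kwargs": {
  "moves": [
    [[0.9,-0.3,0],[0,0,-1.3],1],
    [[0.9,-0.27,0],[0,0,-1.3],1],
    [[0.9,-0.24,0],[0,0,-1.3],1],
    [[0.9,-0.22,0],[0,0,-1.3],1],
    [[0.92,-0.2,0],[0,0,-1.3],1]
  ]
}}

```text
clock: 4.58
position: [0.4971, 0.1607, 0.3092]
ee_rot: [0.795, 0.606, 0.0, -0.0]
ft_force: [-1.0, -0.2, 0.7]
grip_width: 1.0
```

{"fn": "move_arm", "kwargs": {
  "moves": [
    [[0.92,-0.18,0],[0,0,-1.3],1],
    [[0.93,-0.16,0],[0,0,-1.3],1],
    [[0.93,-0.14,0],[0,0,-1.3],1],
    [[0.93,-0.12,0],[0,0,-1.3],1],
    [[0.93,-0.1,0],[0,0,-1.3],1]
  ]
}}

```text
clock: 5.2
position: [0.5058, 0.2778, 0.3091]
ee_rot: [0.76, 0.65, -0.0, -0.0]
ft_force: [0.5, 0.0, 0.4]
grip_width: 1.0
```

Run:
```python
from h import *
st()
i=camera_info("wrist"); im=camera("wrist")[:,:,::-1]; st()
print(proj("wrist",[(.513,.372,.215),(.399,.4116,.21),(.6349,.3925,.21)],i).round(0))
cv2.imwrite("pics/w1.png",cv2.resize(im,None,fx=1.5,fy=1.5,interpolation=cv2.INTER_CUBIC)); np.save("w1.npy",[i],allow_pickle=True)
```

```text
t 5.2 p [0.5058 0.2778 0.3091] yaw 81.08 z [-0.  0. -1.] F [0.5 0.  0.4] g 1.0
t 5.25 p [0.5048 0.2808 0.3088] yaw 81.32 z [-0.001  0.002 -1.   ] F [-2.5  0.  -0.5] g 1.002
[[251.  79.]
 [104.  51.]
 [398.  27.]]
```

View pics/w1.png

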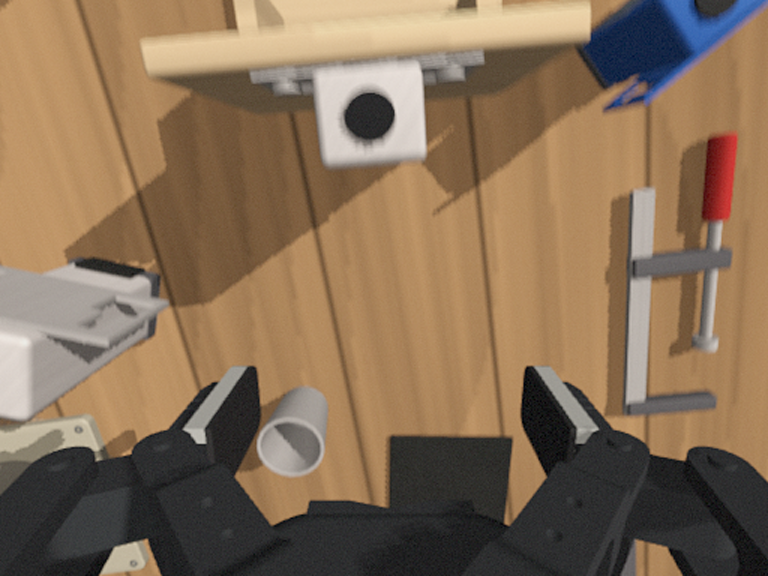

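Wrist view: panel top edge across the top, canister top face at (314,68)–(426,160), black centre (370,116), both studs' heads visible at (286,87) and (453,73).

Run:
```python
from h import *
i=np.load("w1.npy",allow_pickle=True)[0]
t=cast("",np.array([[314,68],[422,62],[426,160],[323,167],[370,116]])/1.5,.215,i); print(t.round(4).tolist(),t[:4].mean(0))
p=cast("",np.array([[145,72],[590,38]])/1.5,.21,i);print(p)
st(); plan([(.511,.371,.31,85.4),(.511,.371,.178,85.4)],1)
```

```text
[[0.4849, 0.4016, 0.215], [0.5415, 0.3956, 0.215], [0.5371, 0.3464, 0.215], [0.4797, 0.3516, 0.215], [0.5101, 0.3738, 0.215]] [0.51080618 0.37380984 0.215     ]
[[0.39393512 0.41484682 0.21      ]
 [0.6311457  0.39415303 0.21      ]]
t 5.25 p [0.5048 0.2808 0.3088] yaw 81.32 z [-0.001  0.002 -1.   ] F [-2.5  0.  -0.5] g 1.002
[[[0.9,-0.07,-0.01],[-0.0,-0.0,-1.0],1],[[0.9,-0.06,-0.01],[-0.0,-0.0,-1.0],1],[[0.9,-0.04,-0.01],[-0.0,-0.0,-1.0],1],[[0.9,-0.03,-0.01],[-0.0,-0.0,-1.0],1],[[0.0,0.0,0.88],[0.0,0.0,0.0],1]]
[[[0.0,0.0,0.88],[0.0,0.0,0.0],1],[[0.0,0.0,0.88],[0.0,0.0,0.0],1],[[0.0,0.0,0.88],[0.0,0.0,0.0],1],[[0.0,0.0,0.88],[0.0,0.0,0.0],1],[[0.0,0.0,0.88],[0.0,0.0,0.0],1]]
```

{"fn": "move_arm", "kwargs": {
  "moves": [
    [[0.9,-0.07,0],[0,0,-1.0],1],
    [[0.9,-0.06,0],[0,0,-1.0],1],
    [[0.9,-0.04,0],[0,0,-1.0],1],
    [[0.9,-0.03,0],[0,0,-0.8],1],
    [[0,0,0],[0,0,0],1]
  ]
}}

```text
clock: 5.88
position: [0.5116, 0.3682, 0.3086]
ee_rot: [0.737, 0.675, -0.0, -0.001]
ft_force: [0.0, 0.0, -0.1]
grip_width: 0.999
```

{"fn": "move_arm", "kwargs": {
  "moves": [
    [[0,0,0.7],[0,0,0],1],
    [[0,0,0.8],[0,0,0],1],
    [[0,0,0.8],[0,0,0],1],
    [[0,0,0.8],[0,0,0],1],
    [[0,0,0],[0,0,0],1]
  ]
}}

```text
clock: 6.5
position: [0.5123, 0.3648, 0.2297]
ee_rot: [0.739, 0.674, -0.001, 0.0]
ft_force: [-0.2, -1.2, -0.1]
grip_width: 1.0
```

{"fn": "move_arm", "kwargs": {
  "moves": [
    [[0.15,0,0.8],[0,0,0],1],
    [[0,0,0.8],[0,0,0],1],
    [[0,0,0.7],[0,0,0],1],
    [[0,0,0],[0,0,0],1]
  ]
}}

```text
clock: 7.0
position: [0.5123, 0.3692, 0.1723]
ee_rot: [0.738, 0.674, -0.001, -0.0]
ft_force: [0.0, -0.2, -0.1]
grip_width: 1.001
```

{"fn": "move_arm", "kwargs": {
  "moves": [
    [[0,0,0],[0,0,0],0],
    [[0,0,0],[0,0,0],0],
    [[0,0,0],[0,0,0],0],
    [[0,0,0],[0,0,0],0],
    [[0,0,0],[0,0,0],0]
  ],
  "squeeze": 50
}}

```text
clock: 7.62
position: [0.5114, 0.3709, 0.1757]
ee_rot: [0.738, 0.675, -0.0, -0.001]
ft_force: [-8.4, -1.6, 6.4]
grip_width: 0.692
```

{"fn": "move_arm", "kwargs": {
  "moves": [
    [[0,0,-0.44],[0,0,0],0],
    [[0,0,-0.44],[0,0,0],0],
    [[0,0,-0.44],[0,0,0],0],
    [[0,0,0],[0,0,0],0]
  ]
}}

```text
clock: 8.12
position: [0.5139, 0.3702, 0.2088]
ee_rot: [0.739, 0.674, 0.001, 0.0]
ft_force: [-0.3, -0.0, -4.8]
grip_width: 0.69
```

Run:
```python
from h import *
st()
i=camera_info("wrist"); im=camera("wrist")[:,:,::-1]; st()
a=cv2.resize(im[0:330,90:420],None,fx=1.7,fy=1.7,interpolation=cv2.INTER_CUBIC)
s=cv2.resize(camera("scene")[160:270,340:410,::-1],(357,561),interpolation=cv2.INTER_CUBIC)[:561]
cv2.imwrite("pics/w2.png",np.hstack([a[:561,:440],s]))
```

```text
t 8.12 p [0.5139 0.3702 0.2088] yaw 84.78 z [ 0.003  0.001 -1.   ] F [-0.3 -0.  -4.8] g 0.69
t 8.18 p [0.5136 0.3699 0.2079] yaw 84.78 z [ 0.002  0.001 -1.   ] F [ 0.3 -0.4 -5.3] g 0.686
```

View pics/w2.png

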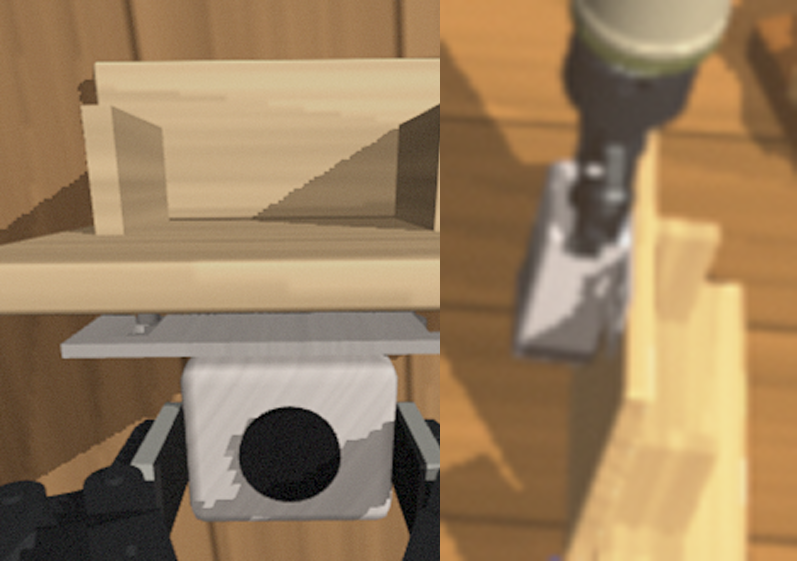

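The canister is raised about 32 mm, held (weight ≈5 N), and the stud is seen at crop (147,322) behind the plate. Now drawing it off.

{"fn": "move_arm", "kwargs": {
  "moves": [
    [[-0.3,0,0],[0,0,0],0],
    [[-0.3,0,0],[0,0,0],0],
    [[-0.3,0,0],[0,0,0],0],
    [[0,0,0],[0,0,0],0]
  ]
}}

```text
clock: 8.72
position: [0.5112, 0.3464, 0.2072]
ee_rot: [0.739, 0.674, -0.0, 0.0]
ft_force: [0.8, 0.5, -4.0]
grip_width: 0.689
```

Run:
```python
from h import *
st(); print(get_obs()['joint_pos'].round(3))
print("tin base",cast("scene",[[419/1.5,308/1.5]],0.0), "tin rim",cast("scene",[[418/1.5,283/1.5]],0.08),"tall",cast("scene",[[487/1.5,262/1.5]],0))
plan([(.505,.25,.206,84.8),(.505,.25,.104,84.8)],0)
```

```text
t 8.72 p [0.5112 0.3464 0.2072] yaw 84.75 z [ 0.    -0.001 -1.   ] F [ 0.8  0.5 -4. ] g 0.689
[-0.008  0.457 -0.895  1.451  0.357  1.404 -1.003]
tin base [[0.38100572 0.08926306 0.        ]] tin rim [[0.36513281 0.08287793 0.08      ]] tall [[0.21694298 0.25860034 0.        ]]
[[[-0.77,0.02,0.01],[0.0,0.0,-0.0],0],[[-0.77,0.02,0.01],[0.0,0.0,-0.0],0],[[-0.77,0.02,0.01],[0.0,0.0,-0.0],0],[[-0.77,0.02,0.01],[0.0,0.0,-0.0],0],[[-0.77,0.02,0.01],[0.0,0.0,-0.0],0]]
[[[0.0,0.0,0.82],[0.0,0.0,0.0],0],[[0.0,0.0,0.82],[0.0,0.0,0.0],0],[[0.0,0.0,0.82],[0.0,0.0,0.0],0],[[0.0,0.0,0.82],[0.0,0.0,0.0],0],[[0.0,0.0,0.82],[0.0,0.0,0.0],0]]
```

{"fn": "move_arm", "kwargs": {
  "moves": [
    [[-0.8,0,0],[0,0,0],0],
    [[-0.8,0,0],[0,0,0],0],
    [[-0.8,0,0],[0,0,0],0],
    [[-0.8,0,0.4],[0,0,0],0],
    [[-0.7,0,0.8],[0,0,0],0]
  ]
}}

```text
clock: 9.35
position: [0.5025, 0.2501, 0.1777]
ee_rot: [0.738, 0.674, 0.001, 0.0]
ft_force: [-0.4, 0.1, -4.6]
grip_width: 0.681
```

{"fn": "move_arm", "kwargs": {
  "moves": [
    [[0,0,0.8],[0,0,0],0],
    [[0,0,0.8],[0,0,0],0],
    [[0,0,0.7],[0,0,0],0],
    [[0,0,0.3],[0,0,0],0],
    [[0,0,0],[0,0,0],0]
  ]
}}

```text
clock: 9.98
position: [0.5018, 0.2507, 0.1119]
ee_rot: [0.738, 0.675, -0.0, -0.0]
ft_force: [-0.3, -0.2, -4.8]
grip_width: 0.686
```

{"fn": "move_arm", "kwargs": {
  "moves": [
    [[0,0,0.2],[0,0,0],0],
    [[0,0,0.12],[0,0,0],0],
    [[0,0,0.08],[0,0,0],0],
    [[0,0,0],[0,0,0],0]
  ]
}}

```text
clock: 10.48
position: [0.502, 0.2503, 0.1022]
ee_rot: [0.738, 0.674, -0.0, 0.0]
ft_force: [0.6, 0.4, -4.0]
grip_width: 0.685
```

{"fn": "move_arm", "kwargs": {
  "moves": [
    [[0,0,0.06],[0,0,0],0],
    [[0,0,0.06],[0,0,0],0],
    [[0,0,0],[0,0,0],0]
  ]
}}

```text
clock: 10.85
position: [0.5024, 0.2509, 0.1011]
ee_rot: [0.738, 0.674, 0.001, 0.0]
ft_force: [-4.9, -3.1, 12.9]
grip_width: 0.685
```

{"fn": "move_arm", "kwargs": {
  "moves": [
    [[0,0,-0.04],[0,0,0],0],
    [[0,0,0],[0,0,0],1],
    [[0,0,0],[0,0,0],1],
    [[0,0,0],[0,0,0],1],
    [[0,0,0],[0,0,0],1]
  ]
}}

```text
clock: 11.48
position: [0.5021, 0.2504, 0.1002]
ee_rot: [0.738, 0.674, -0.0, 0.0]
ft_force: [0.1, -0.3, -0.1]
grip_width: 0.995
```

{"fn": "move_arm", "kwargs": {
  "moves": [
    [[0,0,-0.6],[0,0,0],1],
    [[0,0,-0.8],[0,0,0],1],
    [[0,0,-0.8],[0,0,0],1],
    [[0,0,-0.8],[0,0,0],1],
    [[-0.8,0,-0.8],[0,0,0],1]
  ]
}}

```text
clock: 12.1
position: [0.4999, 0.2317, 0.1971]
ee_rot: [0.738, 0.675, 0.001, -0.0]
ft_force: [0.5, -0.9, -0.0]
grip_width: 1.0
```

Run:
```python
from h import *
st()
i=camera_info("wrist"); im=camera("wrist")[:,:,::-1]; st()
cv2.imwrite("pics/w3.png",cv2.resize(im,None,fx=1.5,fy=1.5,interpolation=cv2.INTER_CUBIC)); np.save("w3.npy",[i],allow_pickle=True)
```

```text
t 12.1 p [0.4999 0.2317 0.1971] yaw 84.96 z [ 0.001  0.001 -1.   ] F [ 0.5 -0.9 -0. ] g 1.0
t 12.15 p [0.5015 0.2289 0.1994] yaw 84.77 z [ 0.003  0.    -1.   ] F [ 2.6 -0.6  2.9] g 1.0
```

View pics/w3.png

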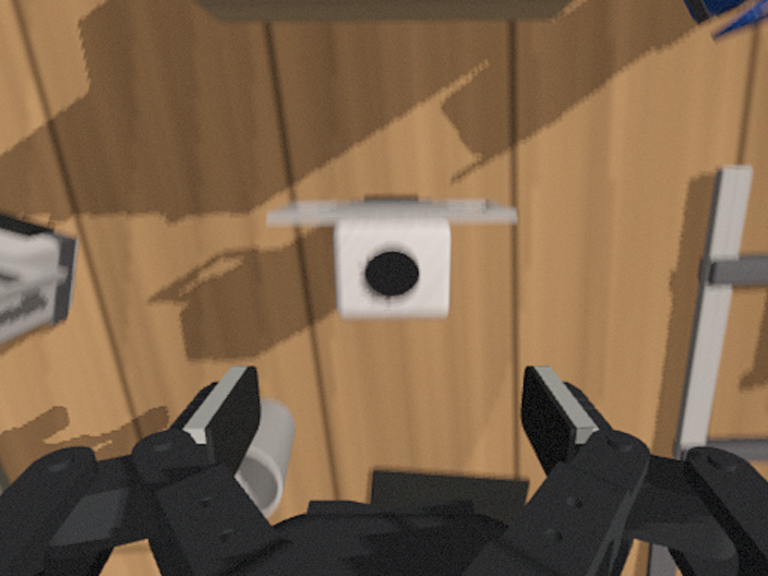

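Wrist view: canister standing upright and released on the bench, top (335,221)–(449,317), black centre (391,273), plate at the far side.

Run:
```python
from h import *
i=np.load("w3.npy",allow_pickle=True)[0]
t=cast("",np.array([[335,221],[449,221],[449,317],[341,317],[391,273]])/1.5,.14,i); print(t.round(4).tolist(),t[:4].mean(0))
x=R.from_euler('z',85,degrees=True).apply([.002,0,0]); c=t[4]*.5+t[:4].mean(0)*.5+x; print(c)
st(); print(get_obs()['joint_pos'].round(2)); plan([(c[0],c[1],.2,175),(c[0],c[1],.098,175)],1)
```

```text
[[0.477, 0.2776, 0.14], [0.5332, 0.2726, 0.14], [0.5307, 0.2223, 0.14], [0.4739, 0.2272, 0.14], [0.5023, 0.2487, 0.14]] [0.50370222 0.24992875 0.14      ]
[0.50317094 0.25132271 0.14      ]
t 12.15 p [0.5015 0.2289 0.1994] yaw 84.77 z [ 0.003  0.    -1.   ] F [ 2.6 -0.6  2.9] g 1.0
[ 0.26  0.29 -0.92  1.64  0.24  1.32 -0.78]
[[[0.09,-0.0,-0.0],[0.0,0.0,-9.0],1],[[0.09,0.01,-0.0],[0.0,0.0,-9.0],1],[[0.09,0.03,-0.0],[0.0,0.0,-9.0],1],[[0.08,0.04,-0.0],[0.0,0.0,-9.0],1],[[0.07,0.05,-0.0],[0.0,0.0,-9.0],1]]
[[[0.06,0.06,-0.0],[0.0,0.0,-9.0],1],[[0.05,0.07,-0.0],[0.0,0.0,-9.0],1],[[0.04,0.08,-0.0],[0.0,0.0,-9.0],1],[[0.03,0.09,-0.0],[0.0,0.0,-9.0],1],[[0.02,0.09,-0.0],[0.0,0.0,-9.0],1]]
[[[0.0,0.0,0.82],[0.0,0.0,0.0],1],[[0.0,0.0,0.82],[0.0,0.0,0.0],1],[[0.0,0.0,0.82],[0.0,0.0,0.0],1],[[0.0,0.0,0.82],[0.0,0.0,0.0],1],[[0.0,0.0,0.82],[0.0,0.0,0.0],1]]
```

{"fn": "move_arm", "kwargs": {
  "moves": [
    [[0.09,0,0],[0,0,-9.0],1],
    [[0.09,0,0],[0,0,-9.0],1],
    [[0.09,0.03,0],[0,0,-9.0],1],
    [[0.08,0.04,0],[0,0,-9.0],1],
    [[0.07,0.05,0],[0,0,-9.0],1]
  ]
}}

```text
clock: 12.78
position: [0.501, 0.2419, 0.1959]
ee_rot: [0.422, 0.907, 0.0, 0.0]
ft_force: [0.4, -0.4, 0.5]
grip_width: 1.001
```

{"fn": "move_arm", "kwargs": {
  "moves": [
    [[0.06,0.06,0],[0,0,-9.0],1],
    [[0.05,0.07,0],[0,0,-9.0],1],
    [[0.04,0.08,0],[0,0,-9.0],1],
    [[0.03,0.09,0],[0,0,-9.0],1],
    [[0.02,0.09,0],[0,0,-9.0],1]
  ]
}}

```text
clock: 13.4
position: [0.5019, 0.2529, 0.1959]
ee_rot: [0.043, 0.999, -0.0, 0.0]
ft_force: [-0.9, 0.4, 0.3]
grip_width: 0.998
```

{"fn": "move_arm", "kwargs": {
  "moves": [
    [[0,0,0.2],[0,0,0],1],
    [[0,0,0],[0,0,0],1],
    [[0,0,0],[0,0,0],1]
  ]
}}

```text
clock: 13.78
position: [0.5018, 0.2527, 0.1903]
ee_rot: [0.046, 0.999, -0.0, 0.0]
ft_force: [0.8, 0.2, 1.3]
grip_width: 0.998
```

```bash
python3 -c "
from h import *
st(); print(get_obs()['joint_pos'].round(2)); plan([(.5032,.2513,.098,175)],1)"
```

```text
t 13.78 p [0.5018 0.2527 0.1903] yaw 174.7 z [ 0. -0. -1.] F [0.8 0.2 1.3] g 0.998
[ 0.39  0.45 -1.19  1.62  0.42  1.37  0.62]
[[[-0.02,-0.01,0.92],[-0.0,0.0,-0.1],1],[[-0.02,-0.01,0.92],[-0.0,0.0,-0.1],1],[[-0.02,-0.01,0.92],[-0.0,0.0,-0.1],1],[[-0.02,-0.01,0.92],[-0.0,0.0,-0.1],1]]
```

{"fn": "move_arm", "kwargs": {
  "moves": [
    [[-0.03,-0.01,0.9],[0,0,0],1],
    [[-0.03,-0.01,0.9],[0,0,0],1],
    [[0,0,0.9],[0,0,0],1],
    [[0,0,0.9],[0,0,0],1],
    [[0,0,0],[0,0,0],1]
  ]
}}

```text
clock: 14.4
position: [0.5022, 0.2516, 0.0983]
ee_rot: [0.045, 0.999, -0.001, -0.001]
ft_force: [0.1, -0.3, 0.5]
grip_width: 1.0
```

{"fn": "move_arm", "kwargs": {
  "moves": [
    [[0,0,0],[0,0,0],0],
    [[0,0,0],[0,0,0],0],
    [[0,0,0],[0,0,0],0],
    [[0,0,0],[0,0,0],0],
    [[0,0,0],[0,0,0],0]
  ],
  "squeeze": 60
}}

```text
clock: 15.02
position: [0.5038, 0.2529, 0.1015]
ee_rot: [0.045, 0.999, 0.001, 0.001]
ft_force: [-0.8, 1.0, 6.4]
grip_width: 0.607
```

{"fn": "move_arm", "kwargs": {
  "moves": [
    [[0,0,-0.8],[0,0,0],0],
    [[0,0,-0.9],[0,0,0],0],
    [[0,0,-0.9],[0,0,0],0],
    [[0,0,-0.9],[0,0,0],0],
    [[0,0,-0.9],[0,0,0],0]
  ]
}}

```text
clock: 15.65
position: [0.5032, 0.2523, 0.2124]
ee_rot: [0.045, 0.999, 0.0, 0.0]
ft_force: [0.2, -0.2, -4.5]
grip_width: 0.608
```

```bash
python3 -c "
from h import *
st(); print(get_obs()['joint_pos'].round(2)); plan([(.55,.15,.29,160),(.56,-.15,.32,120),(.588,-.342,.32,96.5)],0)"
```

```text
t 15.65 p [0.5032 0.2523 0.2124] yaw 174.83 z [ 0.001  0.    -1.   ] F [ 0.2 -0.2 -4.5] g 0.608
[ 0.39  0.43 -1.2   1.58  0.41  1.41  0.64]
[[[-0.45,-0.78,-0.62],[0.0,0.0,3.0],0],[[-0.49,-0.76,-0.62],[0.0,0.0,3.0],0],[[-0.53,-0.73,-0.62],[0.0,0.0,3.0],0],[[-0.56,-0.7,-0.62],[0.0,0.0,3.0],0],[[-0.6,-0.67,-0.62],[0.0,0.0,3.0],0]]
[[[-0.37,-0.93,-0.1],[0.0,0.0,3.3],0],[[-0.43,-0.91,-0.1],[0.0,0.0,3.3],0],[[-0.48,-0.88,-0.1],[0.0,0.0,3.3],0],[[-0.53,-0.85,-0.1],[0.0,0.0,3.3],0],[[-0.58,-0.82,-0.1],[0.0,0.0,3.3],0]]
[[[-0.62,-0.78,-0.1],[0.0,0.0,3.3],0],[[-0.67,-0.74,-0.1],[0.0,0.0,3.3],0],[[-0.71,-0.7,-0.1],[0.0,0.0,3.3],0],[[-0.75,-0.66,-0.1],[0.0,0.0,3.3],0],[[-0.79,-0.62,-0.1],[0.0,0.0,3.3],0]]
[[[-0.82,-0.57,-0.1],[0.0,0.0,3.3],0],[[-0.85,-0.52,-0.1],[0.0,0.0,3.3],0],[[-0.8,-0.32,0.0],[0.0,0.0,2.6],0],[[-0.81,-0.28,0.0],[0.0,0.0,2.6],0],[[-0.83,-0.24,0.0],[0.0,0.0,2.6],0]]
[[[-0.84,-0.21,0.0],[0.0,0.0,2.6],0],[[-0.85,-0.17,0.0],[0.0,0.0,2.6],0],[[-0.85,-0.13,0.0],[0.0,0.0,2.6],0],[[-0.86,-0.09,0.0],[0.0,0.0,2.6],0],[[-0.86,-0.05,0.0],[0.0,0.0,2.6],0]]
[[[-0.86,-0.01,0.0],[0.0,0.0,2.6],0]]
```

{"fn": "move_arm", "kwargs": {
  "moves": [
    [[-0.45,-0.78,-0.6],[0,0,3.0],0],
    [[-0.5,-0.76,-0.6],[0,0,3.0],0],
    [[-0.53,-0.73,-0.6],[0,0,3.0],0],
    [[-0.56,-0.7,-0.6],[0,0,3.0],0],
    [[-0.6,-0.67,-0.6],[0,0,3.0],0]
  ]
}}

```text
clock: 16.27
position: [0.5511, 0.1483, 0.2862]
ee_rot: [0.177, 0.984, -0.0, 0.0]
ft_force: [-0.3, 0.3, -4.8]
grip_width: 0.61
```

{"fn": "move_arm", "kwargs": {
  "moves": [
    [[-0.37,-0.93,-0.1],[0,0,3.3],0],
    [[-0.43,-0.9,-0.1],[0,0,3.3],0],
    [[-0.48,-0.88,-0.1],[0,0,3.3],0],
    [[-0.53,-0.85,-0.1],[0,0,3.3],0],
    [[-0.58,-0.82,-0.1],[0,0,3.3],0]
  ]
}}

```text
clock: 16.9
position: [0.5546, 0.0232, 0.2983]
ee_rot: [0.316, 0.949, 0.0, 0.0]
ft_force: [0.2, 0.2, -4.8]
grip_width: 0.604
```

{"fn": "move_arm", "kwargs": {
  "moves": [
    [[-0.62,-0.78,-0.1],[0,0,3.3],0],
    [[-0.67,-0.74,-0.1],[0,0,3.3],0],
    [[-0.7,-0.7,-0.1],[0,0,3.3],0],
    [[-0.75,-0.66,-0.1],[0,0,3.3],0],
    [[-0.8,-0.62,-0.1],[0,0,3.3],0]
  ]
}}

```text
clock: 17.52
position: [0.5589, -0.1017, 0.3104]
ee_rot: [0.449, 0.893, -0.0, 0.0]
ft_force: [-0.8, 0.2, -4.1]
grip_width: 0.607
```

{"fn": "move_arm", "kwargs": {
  "moves": [
    [[-0.82,-0.57,-0.1],[0,0,3.3],0],
    [[-0.85,-0.52,-0.1],[0,0,3.3],0],
    [[-0.8,-0.32,0],[0,0,2.6],0],
    [[-0.8,-0.28,0],[0,0,2.6],0],
    [[-0.83,-0.24,0],[0,0,2.6],0]
  ]
}}

```text
clock: 18.15
position: [0.5705, -0.2147, 0.3151]
ee_rot: [0.557, 0.83, 0.0, -0.0]
ft_force: [0.3, 1.1, -4.2]
grip_width: 0.607
```

Run:
```python
from h import *
st(); print(get_obs()['joint_pos'].round(2)); plan([(.589,-.342,.32,96.5)],0)
i=camera_info("wrist"); im=camera("wrist")[:,:,::-1]
cv2.imwrite("pics/w4.png",cv2.resize(im,None,fx=1.5,fy=1.5,interpolation=cv2.INTER_CUBIC)); np.save("w4.npy",[i],allow_pickle=True)
S=R.from_euler('z',6.5,degrees=True)
print((proj("",S.apply([(14,41,160),(-14,41,160),(14,-41,160),(-14,-41,160),(0,0,40),(75,85,18),(75,-85,18),(-75,85,18),(-75,-85,18)])/1000+[.587,-.342,0],i)*1.5).round(0).tolist())
```

```text
t 18.15 p [ 0.5705 -0.2147  0.3151] yaw 112.27 z [-0.  0. -1.] F [ 0.3  1.1 -4.2] g 0.607
[ 0.93  0.39 -0.89  1.29  0.3   1.6   0.48]
[[[-0.83,-0.21,-0.03],[-0.0,-0.0,2.6],0],[[-0.84,-0.17,-0.03],[-0.0,-0.0,2.6],0],[[-0.85,-0.13,-0.03],[-0.0,-0.0,2.6],0],[[-0.85,-0.09,-0.03],[-0.0,-0.0,2.6],0],[[-0.86,-0.05,-0.03],[-0.0,-0.0,2.6],0]]
[[[-0.86,-0.01,-0.03],[-0.0,-0.0,2.6],0]]
[[379.0, 372.0], [344.0, 363.0], [353.0, 457.0], [320.0, 450.0], [359.0, 351.0], [447.0, 291.0], [403.0, 423.0], [312.0, 253.0], [279.0, 392.0]]
```

View pics/w4.png

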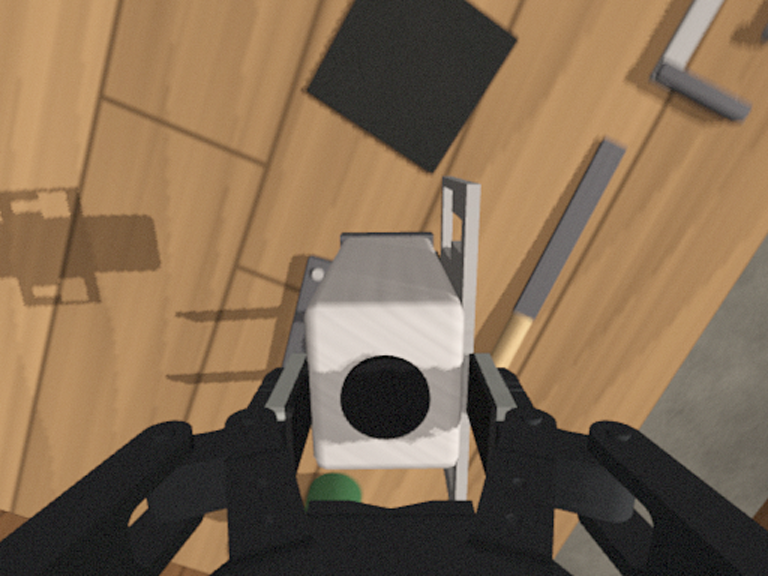

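Wrist view: canister held upright and square, black centre (386,397); station's near corner at (312,257) as predicted (312,253); mat corners (515,40), (432,172), (306,90).

Run:
```python
from h import *
i=np.load("w4.npy",allow_pickle=True)[0]
P=cast("",np.array([[386,397],[307,303],[461,297],[462,464],[315,467]])/1.5,.3536,i)
L=R.from_euler('z',-112.3,degrees=True).apply(P-[.5705,-.2147,.3151]); print("top rel to TCP (tool x, -tool y)",L.round(4).tolist(),L[1:].mean(0))
m=cast("",np.array([[515,40],[432,172],[306,90]])/1.5,.006,i);print("mat",m.round(3).tolist(),(m[0]+m[2])/2, np.degrees(np.arctan2(*(m[0]-m[1])[1::-1])))
print(cast("",np.array([[312,257]])/1.5,.018,i))
```

```text
top rel to TCP (tool x, -tool y) [[0.0005, 0.0006, 0.0385], [0.0317, 0.024, 0.0385], [0.0336, -0.0216, 0.0385], [-0.0245, -0.0245, 0.0385], [-0.0257, 0.0244, 0.0385]] [0.00378143 0.00055646 0.0385    ]
mat [[0.612, -0.001, 0.006], [0.588, -0.142, 0.006], [0.442, -0.118, 0.006]] [ 0.5270633 -0.0593893  0.006    ] 80.31340368279733
[[ 0.50431328 -0.26967367  0.018     ]]
```

{"fn": "move_arm", "kwargs": {
  "moves": [
    [[-0.83,-0.2,0],[0,0,2.6],0],
    [[-0.84,-0.17,0],[0,0,2.6],0],
    [[-0.85,-0.13,0],[0,0,2.6],0],
    [[-0.85,-0.1,0],[0,0,2.6],0],
    [[-0.86,-0.05,0],[0,0,2.6],0]
  ]
}}

```text
clock: 18.82
position: [0.5861, -0.3212, 0.3152]
ee_rot: [0.648, 0.762, -0.0, 0.0]
ft_force: [0.1, -0.2, -5.5]
grip_width: 0.609
```

{"fn": "move_arm", "kwargs": {
  "moves": [
    [[-0.86,0,0],[0,0,2.6],0],
    [[0,0,0],[0,0,0],0],
    [[0,0,0],[0,0,0],0]
  ]
}}

```text
clock: 19.2
position: [0.5897, -0.3405, 0.3151]
ee_rot: [0.664, 0.748, 0.0, -0.0]
ft_force: [0.9, 0.5, -4.7]
grip_width: 0.61
```

Run:
```python
from h import *
st(); plan([(.589,-.342,.32,96.5)],0)
```

```text
t 19.2 p [ 0.5897 -0.3405  0.3151] yaw 96.83 z [-0.     0.001 -1.   ] F [ 0.9  0.5 -4.7] g 0.61
[[[-0.05,-0.04,-0.2],[0.0,-0.0,0.3],0]]
```

{"fn": "move_arm", "kwargs": {
  "moves": [
    [[-0.06,-0.03,0.8],[0,0,0.3],0],
    [[0,0,0.8],[0,0,0],0],
    [[0,0,0.5],[0,0,0],0],
    [[0,0,0.4],[0,0,0],0],
    [[0,0,0.3],[0,0,0],0]
  ]
}}

```text
clock: 19.82
position: [0.5891, -0.3422, 0.2452]
ee_rot: [0.666, 0.746, 0.0, 0.0]
ft_force: [0.5, -0.3, -3.6]
grip_width: 0.611
```

{"fn": "move_arm", "kwargs": {
  "moves": [
    [[0,0,0.4],[0,0,0],0],
    [[0,0,0.4],[0,0,0],0],
    [[0,0,0.4],[0,0,0],0],
    [[0,0,0.4],[0,0,0],0],
    [[0,0,0.4],[0,0,0],0]
  ]
}}

```text
clock: 20.45
position: [0.589, -0.3423, 0.1946]
ee_rot: [0.666, 0.746, -0.0, 0.0]
ft_force: [0.4, 0.5, -4.4]
grip_width: 0.608
```

{"fn": "move_arm", "kwargs": {
  "moves": [
    [[0,0,0.5],[0,0,0],0],
    [[0,0,0.5],[0,0,0],0],
    [[0,0,0.4],[0,0,0],0],
    [[0,0,0.1],[0,0,0],0],
    [[0,0,0],[0,0,0],0]
  ]
}}

```text
clock: 21.08
position: [0.5891, -0.3424, 0.1579]
ee_rot: [0.666, 0.746, 0.0, 0.0]
ft_force: [-0.9, -0.3, -3.9]
grip_width: 0.612
```

Run:
```python
from h import *
st()
a=cv2.resize(camera("side")[90:190,200:300,::-1],(400,400),interpolation=cv2.INTER_CUBIC)
b=cv2.resize(camera("scene")[160:270,105:205,::-1],(400,440),interpolation=cv2.INTER_CUBIC)[40:]
cv2.imwrite("pics/s5.png",np.hstack([a,b]))
```

```text
t 21.07 p [ 0.5891 -0.3424  0.1579] yaw 96.52 z [ 0. -0. -1.] F [-0.9 -0.3 -3.9] g 0.612
```

View pics/s5.png

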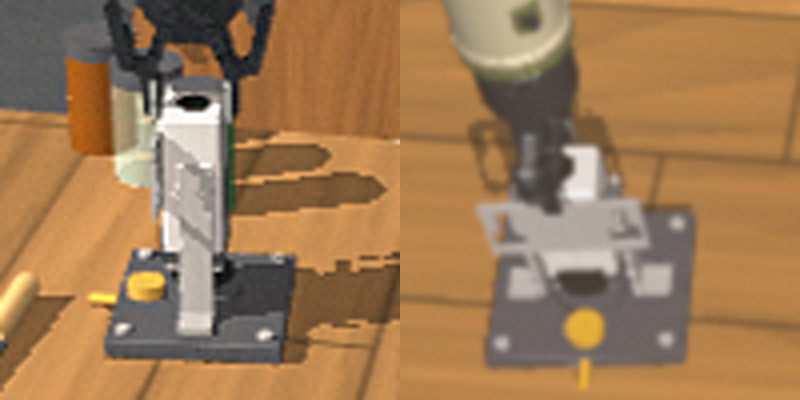

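The canister (side crop ~190,180) stands between the guide bars above the pad, plate across the +x (rear) side, clear of the bars. Lowering in small steps.

{"fn": "move_arm", "kwargs": {
  "moves": [
    [[0,0,0.2],[0,0,0],0],
    [[0,0,0.15],[0,0,0],0],
    [[0,0,0.1],[0,0,0],0],
    [[0,0,0],[0,0,0],0]
  ]
}}

```text
clock: 21.68
position: [0.589, -0.3424, 0.1465]
ee_rot: [0.666, 0.746, -0.0, 0.0]
ft_force: [0.8, -0.3, -4.3]
grip_width: 0.608
```

{"fn": "move_arm", "kwargs": {
  "moves": [
    [[0,0,0.12],[0,0,0],0],
    [[0,0,0.12],[0,0,0],0],
    [[0,0,0],[0,0,0],0]
  ]
}}

```text
clock: 22.05
position: [0.5893, -0.3424, 0.1417]
ee_rot: [0.666, 0.746, 0.0, 0.001]
ft_force: [-3.1, 2.2, 6.4]
grip_width: 0.604
```

{"fn": "move_arm", "kwargs": {
  "moves": [
    [[0,0,0.12],[0,0,0],0],
    [[0,0,0.12],[0,0,0],0],
    [[0,0,0.08],[0,0,0],0],
    [[0,0,0],[0,0,0],0]
  ]
}}

```text
clock: 22.55
position: [0.5894, -0.3425, 0.1346]
ee_rot: [0.666, 0.746, -0.0, 0.001]
ft_force: [-3.8, 2.1, 11.6]
grip_width: 0.612
```

{"fn": "move_arm", "kwargs": {
  "moves": [
    [[0,0,0.08],[0,0,0],0],
    [[0,0,0.04],[0,0,0],0],
    [[0,0,0],[0,0,0],0]
  ]
}}

```text
clock: 22.92
position: [0.5898, -0.3428, 0.134]
ee_rot: [0.666, 0.746, -0.0, 0.002]
ft_force: [-9.7, 3.3, 25.2]
grip_width: 0.603
```

Home: about 30 N on the pad at its hard stop. Holding over a second.

{"fn": "move_arm", "kwargs": {
  "moves": [
    [[0,0,0],[0,0,0],0],
    [[0,0,0],[0,0,0],0],
    [[0,0,0],[0,0,0],0],
    [[0,0,0],[0,0,0],0],
    [[0,0,0],[0,0,0],0]
  ]
}}

```text
clock: 23.55
position: [0.5898, -0.3428, 0.134]
ee_rot: [0.666, 0.746, -0.0, 0.002]
ft_force: [-9.2, 4.5, 24.9]
grip_width: 0.609
```

{"fn": "move_arm", "kwargs": {
  "moves": [
    [[0,0,0],[0,0,0],0],
    [[0,0,0],[0,0,0],0],
    [[0,0,0],[0,0,0],0],
    [[0,0,0],[0,0,0],0],
    [[0,0,0],[0,0,0],0]
  ]
}}

```text
clock: 24.18
position: [0.5898, -0.3428, 0.134]
ee_rot: [0.666, 0.746, -0.0, 0.002]
ft_force: [-9.6, 3.6, 25.9]
grip_width: 0.606
```

Run:
```python
from h import *
st()
```

```text
t 24.18 p [ 0.5898 -0.3428  0.134 ] yaw 96.5 z [ 0.003 -0.003 -1.   ] F [-9.6  3.6 25.9] g 0.606
```

{"fn": "move_arm", "kwargs": {
  "moves": [
    [[0,0,-0.2],[0,0,0],0],
    [[0,0,-0.4],[0,0,0],0],
    [[0,0,-0.6],[0,0,0],0],
    [[0,0,-0.9],[0,0,0],0],
    [[0,0,-0.9],[0,0,0],0]
  ]
}}

```text
clock: 24.8
position: [0.5888, -0.3423, 0.205]
ee_rot: [0.666, 0.746, -0.0, -0.0]
ft_force: [-0.7, -1.1, -4.8]
grip_width: 0.61
```

{"fn": "move_arm", "kwargs": {
  "moves": [
    [[0,0,-0.9],[0,0,0],0],
    [[0,0,-0.9],[0,0,0],0],
    [[0,0,-0.9],[0,0,0],0],
    [[0,0,-0.7],[0,0,0],0],
    [[0,0,0],[0,0,0],0]
  ]
}}

```text
clock: 25.42
position: [0.5895, -0.3424, 0.2907]
ee_rot: [0.666, 0.746, 0.0, 0.001]
ft_force: [1.0, 0.0, -5.1]
grip_width: 0.608
```

Run:
```python
from h import *
st(); plan([(.53,-.055,.27,96.5),(.53,-.055,.13,96.5)],0)
```

```text
t 25.43 p [ 0.5895 -0.3424  0.2907] yaw 96.52 z [ 0.002 -0.001 -1.   ] F [ 1.   0.  -5.1] g 0.608
[[[0.9,-0.08,0.06],[0.0,0.0,0.0],0],[[0.9,-0.08,0.06],[0.0,0.0,0.0],0],[[0.9,-0.08,0.06],[0.0,0.0,0.0],0],[[0.9,-0.08,0.06],[0.0,0.0,0.0],0],[[0.9,-0.08,0.06],[0.0,0.0,0.0],0]]
[[[0.9,-0.08,0.06],[0.0,0.0,0.0],0],[[0.9,-0.08,0.06],[0.0,0.0,0.0],0],[[0.9,-0.08,0.06],[0.0,0.0,0.0],0],[[0.9,-0.08,0.06],[0.0,0.0,0.0],0],[[0.9,-0.08,0.06],[0.0,0.0,0.0],0]]
[[[0.9,-0.08,0.06],[0.0,0.0,0.0],0],[[0.9,-0.08,0.06],[0.0,0.0,0.0],0],[[0.9,-0.08,0.06],[0.0,0.0,0.0],0],[[0.0,0.0,0.93],[0.0,0.0,0.0],0],[[0.0,0.0,0.93],[0.0,0.0,0.0],0]]
[[[0.0,0.0,0.93],[0.0,0.0,0.0],0],[[0.0,0.0,0.93],[0.0,0.0,0.0],0],[[0.0,0.0,0.93],[0.0,0.0,0.0],0],[[0.0,0.0,0.93],[0.0,0.0,0.0],0]]
```

{"fn": "move_arm", "kwargs": {
  "moves": [
    [[0.9,-0.08,0],[0,0,0],0],
    [[0.9,-0.08,0],[0,0,0],0],
    [[0.9,-0.08,0],[0,0,0],0],
    [[0.9,-0.08,0],[0,0,0],0],
    [[0.9,-0.08,0],[0,0,0],0]
  ]
}}

```text
clock: 26.05
position: [0.5657, -0.2308, 0.2885]
ee_rot: [0.666, 0.746, -0.0, -0.001]
ft_force: [-1.1, -0.8, -4.4]
grip_width: 0.606
```

{"fn": "move_arm", "kwargs": {
  "moves": [
    [[0.9,-0.08,0],[0,0,0],0],
    [[0.9,-0.08,0],[0,0,0],0],
    [[0.9,-0.08,0.1],[0,0,0],0],
    [[0.9,-0.08,0.2],[0,0,0],0],
    [[0.9,-0.08,0.2],[0,0,0],0]
  ]
}}

```text
clock: 26.68
position: [0.5431, -0.1196, 0.2766]
ee_rot: [0.666, 0.746, -0.0, 0.0]
ft_force: [0.5, 0.1, -4.8]
grip_width: 0.608
```

{"fn": "move_arm", "kwargs": {
  "moves": [
    [[0.9,-0.08,0.4],[0,0,0],0],
    [[0.9,-0.08,0.6],[0,0,0],0],
    [[0.9,-0.08,0.8],[0,0,0],0],
    [[0,0,0.9],[0,0,0],0],
    [[0,0,0.9],[0,0,0],0]
  ]
}}

```text
clock: 27.3
position: [0.5296, -0.0538, 0.1862]
ee_rot: [0.666, 0.746, -0.0, 0.0]
ft_force: [0.6, -0.5, -3.8]
grip_width: 0.613
```

{"fn": "move_arm", "kwargs": {
  "moves": [
    [[0,0,0.9],[0,0,0],0],
    [[0,0,0.9],[0,0,0],0],
    [[0,0,0.5],[0,0,0],0],
    [[0,0,0.2],[0,0,0],0],
    [[0,0,0],[0,0,0],0]
  ]
}}

```text
clock: 27.92
position: [0.5301, -0.0546, 0.1248]
ee_rot: [0.666, 0.746, 0.0, 0.0]
ft_force: [0.7, -0.2, -4.4]
grip_width: 0.611
```

{"fn": "move_arm", "kwargs": {
  "moves": [
    [[0,0,0.3],[0,0,0],0],
    [[0,0,0.2],[0,0,0],0],
    [[0,0,0.1],[0,0,0],0],
    [[0,0,0],[0,0,0],0]
  ]
}}

```text
clock: 28.42
position: [0.5298, -0.0547, 0.1094]
ee_rot: [0.666, 0.746, -0.0, -0.0]
ft_force: [-0.1, -0.4, -4.2]
grip_width: 0.607
```

{"fn": "move_arm", "kwargs": {
  "moves": [
    [[0,0,0.06],[0,0,0],0],
    [[0,0,0.04],[0,0,0],0],
    [[0,0,0],[0,0,0],0]
  ]
}}

```text
clock: 28.8
position: [0.5301, -0.0545, 0.1076]
ee_rot: [0.666, 0.746, 0.0, 0.0]
ft_force: [-2.5, 1.0, 4.9]
grip_width: 0.611
```

Down on the mat (≈9 N). Releasing and rising.

{"fn": "move_arm", "kwargs": {
  "moves": [
    [[0,0,0],[0,0,0],1],
    [[0,0,0],[0,0,0],1],
    [[0,0,0],[0,0,0],1],
    [[0,0,0],[0,0,0],1],
    [[0,0,0],[0,0,0],1]
  ]
}}

```text
clock: 29.42
position: [0.53, -0.0547, 0.107]
ee_rot: [0.666, 0.746, 0.0, 0.0]
ft_force: [0.7, -0.6, -0.4]
grip_width: 1.0
```

{"fn": "move_arm", "kwargs": {
  "moves": [
    [[0,0,-0.5],[0,0,0],1],
    [[0,0,-0.9],[0,0,0],1],
    [[0,0,-0.9],[0,0,0],1],
    [[0,0,-0.9],[0,0,0],1],
    [[0,0,-0.9],[0,0,0],1]
  ]
}}

```text
clock: 30.05
position: [0.5301, -0.0545, 0.2112]
ee_rot: [0.666, 0.746, 0.0, 0.0]
ft_force: [1.0, -0.2, -1.2]
grip_width: 0.998
```

{"fn": "move_arm", "kwargs": {
  "moves": [
    [[-0.5,0,-0.9],[0,0,0],1],
    [[-0.9,0,-0.9],[0,0,0],1],
    [[-0.9,0,-0.5],[0,0,0],1],
    [[-0.9,0,0],[0,0,0],1],
    [[0,0,0],[0,0,0],1]
  ]
}}

```text
clock: 30.68
position: [0.5387, -0.1362, 0.2664]
ee_rot: [0.667, 0.745, -0.0, -0.0]
ft_force: [-0.1, -0.1, 0.1]
grip_width: 0.998
```

Run:
```python
from h import *
st()
a=cv2.resize(camera("side")[:,100:330,::-1],(400,668))[100:600]
b=cv2.resize(camera("scene")[150:350,100:260,::-1],(400,500),interpolation=cv2.INTER_CUBIC)
cv2.imwrite("pics/s6.png",np.hstack([a,b]))
```

```text
t 30.68 p [ 0.5387 -0.1362  0.2664] yaw 96.35 z [-0.001  0.    -1.   ] F [-0.1 -0.1  0.1] g 0.998
```

View pics/s6.png

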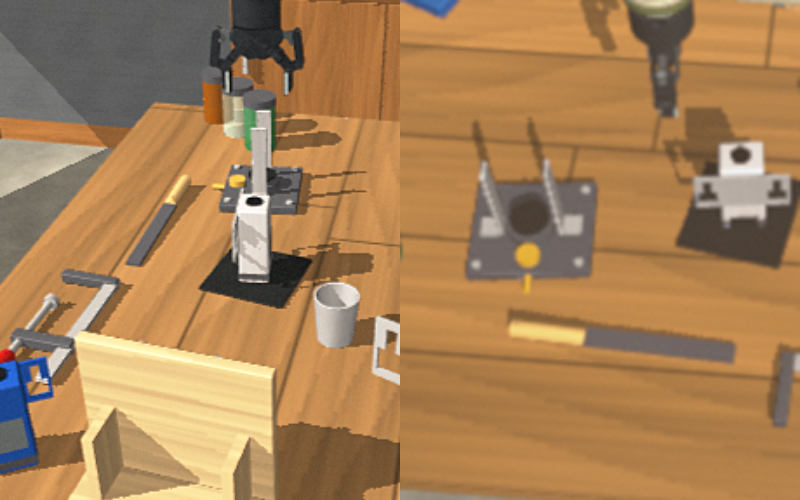

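The canister stands upright at the middle of the mat (side crop 255,275). The gripper is clear of it and the clamp, file and tin are in place.

```bash
python3 -c "
from workcell import *
print(hand_in())"
```

```text
the job is handed in; nothing more can be done
None
```

I took the small white canister off its studs, stood it on the bench and released it. I then regripped it front to back and pressed it home on the charging pad. It now stands on the mat, released, and I handed the job in at about 31 s of the 64 s allowed; `hand_in()` gave no verdict.

- **Pad press:** The force on the pad rose to about 30 N, estimated from the wrist force. Its steep rise at the end, with about 12 mm of travel, indicates the hard stop. I held it there for about 1.25 s with the canister upright.
- **Last picture:** It showed the canister upright near the mat's centre and the gripper clear and open. The clamp, file and tin looked unmoved.
- **Last readings:** The wrist force was about 0 N after release.
- **Not measured directly:** I had no reading of the pad's travel or its spring-back. The two measurements of the mat's centre differed by about 7 mm, and I used their average, well inside the 55 mm allowed.

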